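Load a dish magazine and lock its spring-loaded hatch

ROBOT

A 6-joint arm with a two-finger parallel gripper is mounted at the origin on a cart in front of the work surface, level with it; the furniture and walls round the work are solid. World frame = base frame: x ahead of the robot, y to its left, z up, the work surface at z = 0. Lengths are in m, angles in rad, forces in N, time in s.
With the tool pointing down it reaches from about 0.425 to 0.95 m from the base axis. Payload 3.5 kg.
Tool frame: the origin (TCP) lies midway between the tips of the shut fingers; the grasp point (between the pads) lies 19 mm behind it (ctrl.pinch_z is the distance from the TCP to the grasp point, in m); z points along the fingers, y is the line along which they close (so a half turn about z gives the same grasp; the last joint's range is limited). The gripper opens to 85 mm and grips with 20 to 120 N. Pads are 22 mm wide; open, the fingers measure 114 mm over their backs; the gripper's body (76 mm by 85 mm) begins 54 mm behind the grasp point. The pads swing forward as they close: fully open they stand 13 mm farther back than shut.
Start: joints at [0.954, 0.286, 1.577, -0, 1.279, -0.15], TCP at [0.304, 0.603, 0.231] pointing down, gripper open.
Joint ranges: [-2.77, 2.77], [-0.9, 2.22], [0.21, 2.48], [-1.53, 4.67], [0.24, 2.81], [-2.84, 2.84]. Speed limits (rad/s): [2.79, 2.79, 3.14, 3.14, 3.14, 3.14].

INTERFACE

Orientations are given as a unit quaternion [x, y, z, w].
In Python, from plant import get_state, viewer, sign_off, ctrl gives the robot as it stands. The module is installed in compiled form; this text tells all that it offers.
- The arm moves only by the shell command python3 -m handwheel 'ROWS' [FORCE]. ROWS is JSON, a list that holds one entry, the list of rows, each a list of 5 numbers: the finger opening in m, from 0 to 0.0854, then the shift along the tool's x, y, z in m, then the turn about the tool's z in degrees. In form: [[[claw, x, y, z, spin], ...]]. A call has 1 to 12 rows; each row shifts and turns the commanded pose from where the row before left it, along the tool's axes as they then stand; what a row does not reach is not made up. A row lasts 1/12 s, in which the tool goes at most 41.7 mm and 7.16 degrees, less where a joint would pass 70% of its speed; a pose out of reach is approached as far as the arm can. A call is refused whole if a number of a shift passes 0.0417 or a number of a turn 7.16, either way. A call with a gripper value outside its range is refused whole. The fingers move at their own pace and stop on an object; FORCE is the grip in N (left out, the last holds). Time passes only in rows, so rows that do not move let the fingers close. It gives the time, the measured TCP pose, the force, the opening and the grip force at its end, in the units of the state.
- get_state(): the state, without advancing time (a new reading comes with each control period).
- viewer.read_camera(name): name is "side" or "top" or "wrist"; returns the picture (384x512x3 uint8, blue, green, red); there is no depth.
- viewer.camera_params(name): a dict with "fov_y" (degrees; the focal length in pixels is half the picture's height over the tangent of half this angle, whatever the lens; pixels are square), "cx", "cy" (the principal point, pixels), "xyz" and "attitude" of the camera in the world; the wrist camera has in their place "hand_eye" (4x4, takes a point from camera to tool coordinates, whose origin is the TCP and whose axes are the flange's). Camera axes: x right, y up, looking along -z (the intrinsics and any distortion apply to the point x, -y, -z); pixel columns grow to the right and rows downward; lengths in m; the calibration is good to about 2 mm. A picture is of the moment at which its call begins: read the wrist's pose just before it. camera_params takes no time and is no camera call.
- sign_off(): hands the job in; it is judged then, once.
Trained networks look in the newest picture that a camera, given by its name, has taken for a name from the list of things; names that differ only in an ending like _2 or _b are one class to them, and where a whole thing is asked for, a point or a joint stands for the part that bears it (a point fixed in the world has none). Each returns a list of dicts, best first, with "confidence" (0 to 1); they miss things now and then, are a little off and sometimes report something else, mostly with a low value. They report only what shows in the picture. A call takes as long as a camera call. They do not tell look-alikes from the thing itself.
- viewer.look_for(camera, name): "extent" ([left, top, width, height] as shares, 0 to 1, of the picture: columns of its width, rows of its height, round what is visible of it).
- viewer.outline_of(camera, name): "mask" (384x512 bool, what is visible of it) and "extent" ([left, top, width, height] as shares, 0 to 1, of the picture: columns of its width, rows of its height, round what is visible of it).
- viewer.pinpoint(camera, name): "xy" ([column, row] as shares, 0 to 1, of the picture: columns of its width, rows of its height: a listed point, or the origin of a listed thing).
The state is a dict: "time": time; "qpos": joint angles; "dq": joint speeds; "joint_efforts": joint torques, N m; "eef_pos": TCP position; "tcp_rot": TCP orientation; "contact_force": force on the tool from outside, world axes, zero at the start; "wrist_torque": the same for the moment, N m; "opening": opening from 0.0 (shut) to 1.0 (fully open); "finger_force": force on a finger pad.
Only numpy, scipy, OpenCV 4.12 (cv2) and the standard library are available. Lean on these libraries where they do the work, as an engineer would, in place of code of your own. Each camera call takes 0.05 s, during which the arm holds its last target. There are 200 camera calls.

TASK

Load the loose petri dish on top of the dish already standing in the blue magazine, swing the hatch shut so that it presses the stack down against the spring, and, holding the hatch down, turn the wing knob clockwise all the way to its stop, so that the hidden tongue catches under the frame and keeps the hatch shut when you let go. Do not move or tip the other glassware and bottles.

Things in the scene. Friction and masses are not known exactly. Their poses are not given: they have to be found in the camera images.
- magazine: Fixed blue case, 156 (x) x 194 (y) x 85 (z) mm, aluminium frame round its open top. Origin: centre of its underside; z up, x away from the robot at yaw 0, y left. The frame top (hatch seat) is at z = 85 mm, its opening spans x -66..66, y -73..73 mm. The hatch's hinge line is parallel to x at y = +95, z = 85 mm. The tongue must get under the 6 mm thick frame edge at y = -97..-73 mm.
- well (a point): Axis of the dish magazine at frame-top height: magazine x 0, y +25, z 85 mm. Four guide posts on the diagonals (x, y +-29 mm from here, 8 mm thick, tops 2 mm below the frame top) leave about 4 mm play round a dish; between them there is room for fingers, to 66 mm from the axis along x. The stacked dish's top, where the new dish goes, is 6 mm below the frame top.
- follower (a joint): Travel (m) of the white spring follower under the stack: about 0 at the start, growing downwards. It yields about 11 mm (10 N at first, 15 N at last) when the hatch is shut on two dishes.
- dish_mid (a point): Centre (half-way up) of the loose clear petri dish with lid, to be loaded: a flat closed disc, to be gripped across 65 mm (69 mm to the eye), 14 mm high, about 30 g, lying flat on the bench.
- dish_stacked_mid (a point): Centre of the same kind of dish that already lies on the follower in the magazine (same size).
- hatch (a joint): Hatch angle: 0 shut on the frame, grows as it opens; starts at 1.75 to 1.95 rad, swung up from the knob side (-y) over to the left (+y). A stiff hinge (0.25 N m) keeps it where it is left; on two dishes, unlatched, the spring lifts it to about 0.17 rad. White plate 6 mm thick, 156 mm along x; a blue lip 130 mm along x ends it 210 mm from the hinge line.
- hatch_edge (a point): Middle of the hatch's free edge on its outer face: 203 mm from the hinge line, 6 mm above it when shut. z is the hatch's outward normal. A rubber pad under the hatch, 4 mm thick, presses on the top dish.
- knob (a joint): Wing knob angle: starts at 0.4 to 1.2 rad, grows turning clockwise seen from outside (above when shut), stop at 3.14. The hidden tongue, on the red mark's side of the wing, reaches 33 mm from the axis: towards the hinge (+y of the magazine) at 0, +x at 1.57, under the frame edge (-y) at 3.14. Takes 0.05 N m.
- knob_grip (a point): On the knob's axis, half-way up the black wing, 26 mm above the hatch's underside (111 mm above the bench when shut). Wing: bar 48 mm long, 10 thick, 24 high (12 to 36 mm above the underside), along this point's y; red mark on +y. z: the axis, outwards. Magazine x 0, y -55 mm when shut, 150 mm from the hinge line.
- keeper (a point): Middle of the inner underside edge of the frame that the tongue catches: magazine x 0, y -73, z 79 mm. The tongue meets this edge from about 2.1 rad of the knob; the hatch must by then be pressed fully down (within 2 mm at the knob, 6 to 10 N there), else the tongue ends above the frame and bars the hatch. From about 2.4 rad it holds it.
- indicator_bottle: Small brown bottle with red cap, 43 mm across, 77 mm high, bystander. Origin under its centre.
- dropper: Clear dropper bottle, 55 mm across, 153 mm high, bystander. Origin under its centre.
- dark_bottle: Dark reagent bottle, 51 mm across, 93 mm high, bystander. Origin under its centre.
- wash: Wash bottle with bent spout, 75 mm across, 253 mm high, bystander. Origin under its centre.
There are look-alikes about, which are no part of the job. Leave any black, green or yellow look-alike of the part that bears dish_stacked_mid alone.

How it is judged:
On the way, in this order (a step that is already met when the one before it is completed fails the run):
1. the loose dish lies on the stack in the magazine, let go, with the hatch still open (horizontal distance between dish_mid and dish_stacked_mid below 0.012 m and horizontal distance between dish_mid and well below 0.012 m and z of dish_mid in the frame of dish_stacked_mid between 0.01 and 0.017 m and contact force between the fingers and dish below 0.05 N and value of joint hatch above 0.6 rad), for 0.2 s.
2. the hatch is pressed down onto the frame (value of joint hatch below 0.03 rad), for 0.1 s.
3. the knob is turned home with the hatch down (value of joint knob above 2.9 rad and value of joint hatch below 0.04 rad), for 0.2 s.
At the end, for the whole second after the job is handed in: The hatch stays shut by itself (within 0.04 rad) with the knob within 0.24 rad of its clockwise stop; both dishes lie flat, one on the other, inside the magazine (centres within 12 mm of its axis, the upper one's middle at least 4 mm below the frame top), at rest (all of step 3 and horizontal distance between each of dish_mid, dish_stacked_mid and well below 0.012 m and z of dish_mid in the frame of well below -0.004 m and z of dish_mid in the frame of dish_stacked_mid above 0.01 m and angle between dish_mid's own z axis and vertical below 0.15 rad and linear speed of dish below 0.02 m/s); the robot touches nothing.
It fails at once if a bystander is moved more than 30 mm or tipped (distance of any of indicator_bottle, dropper, dark_bottle, wash from where it was at the start of the episode above 0.03 m or angle between any of indicator_bottle, dropper, dark_bottle, wash's own z axis and vertical above 0.5 rad).
It also fails if it takes over 72 s, if anything falls off the work surface, if the arm or the gripper's body presses on something with over 40 N, if the wrist force passes 120 N, or if a joint passes its speed limit or range.

## Working session

There is one attempt and no reset: what is moved stays moved. The work goes in short steps, Python scripts to look and compute and a shell command to move; the robot and the scene stay as the last step left them, time stands still between calls to the robot, and variables do not carry over. Pictures are saved under pics/ and viewed, at most 10 in all, crops included, and the job is handed in when it is done.

```bash
mkdir -p pics; cat > h.py <<'E'
import numpy as np,cv2
from scipy.spatial.transform import Rotation as R
from plant import get_state,viewer,ctrl
def cam(n,s=None):
    p=viewer.camera_params(n);f=192/np.tan(np.radians(p["fov_y"])/2)
    if "xyz" in p:
        a=np.array(p["attitude"]);Rm=a if a.shape==(3,3) else R.from_quat(a).as_matrix();t=np.array(p["xyz"])
    else:
        s=s or get_state();H=np.array(p["hand_eye"]);Rt=R.from_quat(s["tcp_rot"]).as_matrix()
        Rm=Rt@H[:3,:3];t=Rt@H[:3,3]+np.array(s["eef_pos"])
    return p,f,Rm,t
def ray(n,uv,s=None):
    p,f,Rm,t=cam(n,s);d=np.array([(uv[0]-p["cx"])/f,-(uv[1]-p["cy"])/f,-1]);return t,Rm@d
def onz(n,uv,z,s=None):
    t,d=ray(n,uv,s);return t+d*(z-t[2])/d[2]
def proj(n,P,s=None):
    p,f,Rm,t=cam(n,s);c=Rm.T@(np.array(P)-t);return np.array([p["cx"]+f*c[0]/-c[2],p["cy"]-f*c[1]/-c[2]])
E
python3 - <<'E'
from h import *
np.set_printoptions(precision=4,suppress=True)
s=get_state();print(s)
for n in["top","side","wrist"]:
    print(n,viewer.camera_params(n))
    im=viewer.read_camera(n);cv2.imwrite(f"pics/{n}0.png",im)
    for k in["dish_mid","dish_stacked_mid","well","knob_grip","hatch_edge","keeper","magazine","indicator_bottle","dropper","dark_bottle","wash"]:
        print(k,[(np.round(np.array(d["xy"])*[512,384],1),round(d["confidence"],2)) for d in viewer.pinpoint(n,k)[:4]])
cv2.imwrite("pics/a.png",np.vstack([cv2.imread("pics/top0.png")]))
print(ctrl.pinch_z)
E
```

```text
{'time': 0.0, 'qpos': array([ 0.954 ,  0.2872,  1.5782, -0.    ,  1.2786, -0.15  ]), 'dq': array([ 0.0002, -0.0014,  0.0021, -0.0013, -0.0002,  0.0014]), 'joint_efforts': array([  0.0008, -40.5975, -29.2625,  -0.0001,   0.0058,   0.    ]), 'eef_pos': array([0.3034, 0.6022, 0.2299]), 'tcp_rot': array([ 0.2313,  0.9729, -0.0011, -0.0004]), 'contact_force': array([0.3423, 0.4664, 0.6758]), 'wrist_torque': array([-0.0058,  0.0102,  0.034 ]), 'finger_force': 0.0, 'opening': 0.9981785951692613}
top {'fov_y': 45.17678436614413, 'cx': 247.37078309689846, 'cy': 184.18081295681208, 'xyz': array([ 0.2176, -0.0593,  1.8531]), 'attitude': array([-0.0641,  0.0765,  0.7089, -0.6982])}
dish_mid [(array([290.9, 213.2]), 0.55)]
dish_stacked_mid [(array([212.6, 201.6]), 0.77), (array([213.6, 166.4]), 0.71), (array([237.7, 193.9]), 0.68), (array([211.3, 239.6]), 0.66)]
well [(array([207.4, 201.5]), 0.75)]
knob_grip [(array([168.3, 197.5]), 0.48)]
hatch_edge [(array([166.9, 189.6]), 0.93)]
keeper [(array([238.4, 197.3]), 0.82)]
magazine [(array([218.8, 200.2]), 0.66)]
indicator_bottle [(array([339.9, 211
[... 692 characters left out ...]
rray([254.3, 201.2]), 0.67)]
magazine [(array([228.8, 221.5]), 0.86)]
indicator_bottle [(array([386.5, 202.1]), 0.71)]
dropper [(array([339.5, 154.2]), 0.82), (array([263.4, 137.8]), 0.54)]
dark_bottle [(array([141.6, 278.4]), 0.56)]
wash [(array([263.5, 138.9]), 0.78)]
wrist {'fov_y': 65.74753250136244, 'cx': 259.94570061706975, 'cy': 190.0034812051965, 'hand_eye': array([[-0.0006,  0.9524,  0.3047,  0.0777],
       [ 1.    ,  0.0006,  0.0001, -0.0014],
       [-0.0001,  0.3047, -0.9524, -0.1419],
       [ 0.    ,  0.    ,  0.    ,  1.    ]])}
dish_mid []
dish_stacked_mid []
well []
knob_grip []
hatch_edge []
keeper []
magazine []
indicator_bottle []
dropper []
dark_bottle []
wash []
0.0187
```

```bash
python3 - <<'E'
from h import *
np.set_printoptions(precision=4,suppress=True)
a=cv2.imread("pics/side0.png")[110:310,100:420];cv2.imwrite("pics/b.png",cv2.resize(a,(800,500),interpolation=cv2.INTER_CUBIC))
for n,k,uv,z in [("top","dish",(290.9,213.2),.007),("side","dish",(332.4,215.7),.007),("top","well",(207.4,201.5),.085),("side","well",(220.3,212),.085),("top","keeper",(238.4,197.3),.079),("side","keeper",(254.3,201.2),.079),("top","mag",(218.8,200.2),0),("side","mag",(228.8,221.5),0),
("top","stk",(212.6,201.6),.072),("side","stk",(222,213.2),.072),("top","ind",(339.9,211.9),0),("side","ind",(386.5,202.1),0),("top","drop",(315.4,163),0),("side","drop",(339.5,154.2),0),("top","dark",(148.8,232.2),0),("side","dark",(141.6,278.4),0),("top","wash",(255.9,137),0),("side","wash",(263.5,138.9),0)]:
    print(n,k,onz(n,uv,z))
def tri(a,b):
    t1,d1=ray("top",a);t2,d2=ray("side",b)
    A=np.c_[d1,-d2];x=np.linalg.lstsq(A,t2-t1,rcond=None)[0];p,q=t1+d1*x[0],t2+d2*x[1];return (p+q)/2,np.linalg.norm(p-q)
print("edge",tri((166.9,189.6),(161.3,188.1)),"knob",tri((168.3,197.5),(163,203.3)))
E
```

```text
top dish [ 0.4682 -0.2684  0.007 ]
side dish [ 0.4601 -0.2757  0.007 ]
top well [0.5079 0.0628 0.085 ]
side well [0.5122 0.0557 0.085 ]
top keeper [ 0.5238 -0.0575  0.079 ]
side keeper [ 0.5266 -0.0467  0.079 ]
top mag [0.5266 0.0224 0.    ]
side mag [0.5179 0.0346 0.    ]
top stk [0.5094 0.0434 0.072 ]
side stk [0.5139 0.0514 0.072 ]
top ind [ 0.4715 -0.4687  0.    ]
side ind [ 0.4683 -0.459   0.    ]
top drop [ 0.6772 -0.3783  0.    ]
side drop [ 0.6757 -0.3786  0.    ]
top dark [0.4009 0.3026 0.    ]
side dark [0.4029 0.3075 0.    ]
top wash [ 0.7923 -0.1339  0.    ]
side wash [ 0.7975 -0.1455  0.    ]
edge (array([0.5248, 0.1901, 0.2509]), np.float64(0.00738629115492711)) knob (array([0.5032, 0.1933, 0.2138]), np.float64(0.0018240952353106709))
```

View pics/b.png

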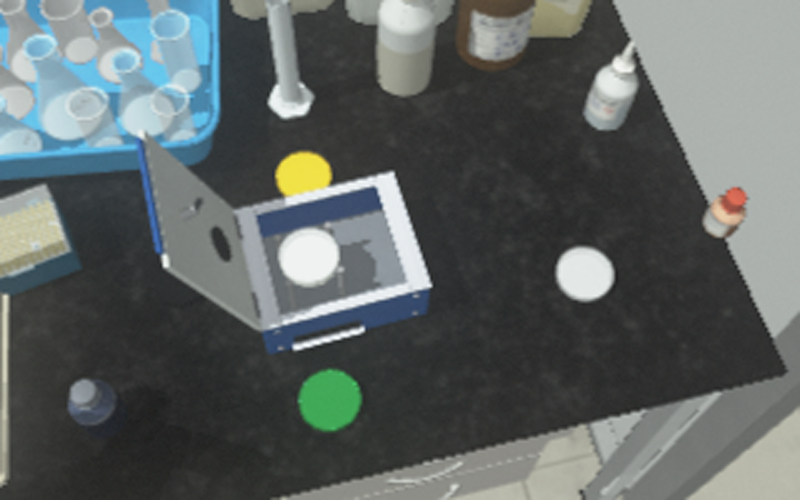

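The loose dish is the white disc at crop (585,273), which is side image (334,219). Look-alikes are yellow at (303,175) and green at (330,400). The stacked dish is in the case at (308,256). The loose dish is the only clear one lying on the bench, so I choose that. Next I view the magazine closely from above on the way.

```bash
python3 -m handwheel '[[[0.085,-0.0264,-0.0245,-0.014,0],[0.085,-0.0264,-0.0245,-0.014,0],[0.085,-0.0264,-0.0245,-0.014,0],[0.085,-0.0264,-0.0245,-0.014,0],[0.085,-0.0264,-0.0245,-0.014,0],[0.085,-0.0264,-0.0245,-0.014,0],[0.085,-0.0264,-0.0245,-0.014,0],[0.085,-0.0264,-0.0245,-0.014,0],[0.085,-0.0264,-0.0245,-0.014,0],[0.085,-0.0264,-0.0245,-0.014,0],[0.085,-0.0264,-0.0245,-0.014,0],[0.085,-0.0264,-0.0245,-0.014,0]]]'
python3 -m handwheel '[[[0.085,-0.0264,-0.0245,-0.014,0],[0.085,-0.0264,-0.0245,-0.014,0],[0.085,-0.0264,-0.0245,-0.014,0],[0.085,0,0,0,7],[0.085,0,0,0,7],[0.085,0,0,0,7],[0.085,0,0,0,7],[0.085,0,0,0,7],[0.085,0,0,0,7],[0.085,0,0,0,7],[0.085,0,0,0,7],[0.085,0,0,0,7]]]'
python3 -m handwheel '[[[0.085,0,0,0,0],[0.085,0,0,0,0]]]'
python3 - <<'E'
from h import *
np.set_printoptions(precision=4,suppress=True)
s=get_state();print(s["eef_pos"],s["tcp_rot"],s["qpos"])
im=viewer.read_camera("wrist");cv2.imwrite("pics/w1.png",im)
cv2.imwrite("pics/w1b.png",cv2.resize(im,(800,600)))
for k,z in[("well",.085),("dish_stacked_mid",.072),("keeper",.079),("magazine",0),("hatch_edge",.27),("knob_grip",.2)]:
    for d in viewer.pinpoint("wrist",k)[:3]:
        uv=np.array(d["xy"])*[512,384];print(k,uv,d["confidence"],onz("wrist",uv,z,s))
E
```

```text
time: 2.8
eef_pos: [0.4544, 0.196, 0.4004]
tcp_rot: [0.231, 0.973, 0.0, 0.0]
contact_force: [0.5, 0.2, -0.5]
opening: 0.996
finger_force: 0.0
time: 3.8
eef_pos: [0.4919, 0.0964, 0.4415]
tcp_rot: [0.708, 0.707, 0.0, 0.0]
contact_force: [-0.3, -0.4, -0.7]
opening: 0.995
finger_force: 0.0
time: 3.97
eef_pos: [0.4919, 0.0964, 0.4414]
tcp_rot: [0.704, 0.71, 0.0, 0.0]
contact_force: [-0.4, 0.2, -0.3]
opening: 0.998
finger_force: 0.0
[0.4919 0.0964 0.4414] [0.7044 0.7098 0.0001 0.0001] [-0.0092 -0.1855  1.6941 -0.      1.6328 -0.0167]
dish_stacked_mid [273.408 168.384] 0.91 [0.5155 0.0496 0.072 ]
dish_stacked_mid [193.9968 161.7024] 0.7 [0.3759 0.0606 0.072 ]
dish_stacked_mid [341.6064 177.4848] 0.59 [0.6374 0.0338 0.072 ]
keeper [276.3776 225.4848] 0.59 [ 0.5229 -0.0573  0.079 ]
keeper [272.5888 169.9968] 0.17 [0.5138 0.0484 0.079 ]
hatch_edge [280.2176  82.7136] 0.62 [0.511  0.1847 0.27  ]
knob_grip [277.8112  84.7104] 0.89 [0.5126 0.185  0.2   ]
```

View pics/w1b.png

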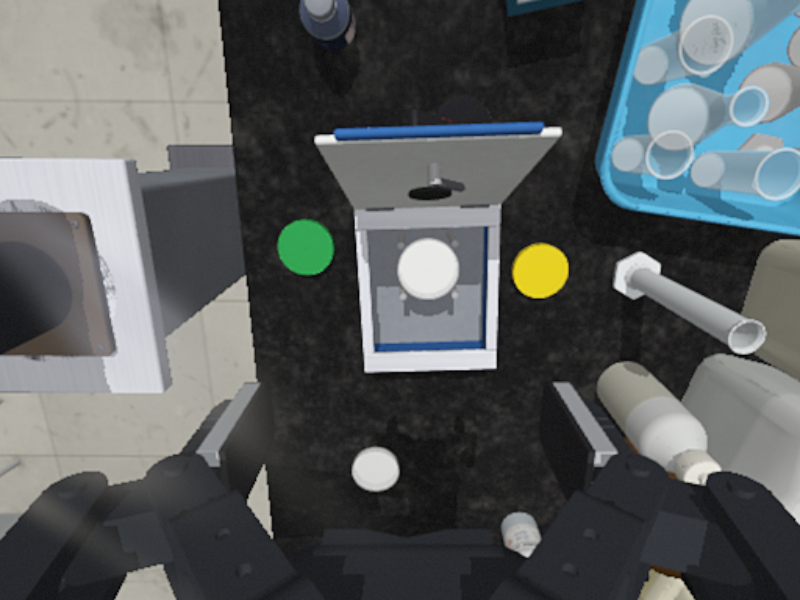

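The case sits at about (428,290) in this view. The stacked dish is at (428,268), the green and yellow look-alikes lie outside it, and the loose dish is at (375,468). The hatch is open at the top, with its lip at row 130. Next I fit the magazine pose and the hatch angle.

```bash
python3 - <<'E'
from h import *
from scipy.optimize import least_squares
np.set_printoptions(precision=4,suppress=True)
s=get_state()
# outer front frame corners, hinge-line ends not well visible; lip/plate corners of hatch
k=.64
obs=[((365,372),(-.078,-.097,.085)),((497,367),(.078,-.097,.085)),((375,347),(-.066,-.073,.085)),((484,344),(.066,-.073,.085))]
hat=[((335,137),-.065,.210),((543,131),.065,.210)]
def T(q,p): c,n=np.cos(q[2]),np.sin(q[2]);return np.array([q[0]+c*p[0]-n*p[1],q[1]+n*p[0]+c*p[1],p[2]])
def f(q):
    r=[proj("wrist",T(q,p),s)-np.array(uv)*k for uv,p in obs]
    a=q[3]
    for uv,x,L in hat: r.append(proj("wrist",T(q,(x,.095-L*np.cos(a),.085+L*np.sin(a))),s)-np.array(uv)*k)
    return np.ravel(r)
o=least_squares(f,[.515,.025,.03,1.85],loss="soft_l1");q=o.x
print(q,o.fun);print("well",T(q,(0,.025,.085)),"dish stacked ray",onz("wrist",(428*k,268*k),.079,s))
print("loose",onz("wrist",(375.5*k,469*k),.007,s))
p,f_,Rm,t=cam("wrist",s);print(t)
g=(viewer.outline_of("wrist","dish_mid"))
for d in g:
    m=cv2.moments(d["mask"].astype(np.uint8));uv=(m["m10"]/m["m00"],m["m01"]/m["m00"]);print(d["confidence"],uv,onz("wrist",uv,.01,s))
E
```

```text
[0.5174 0.0228 0.0362 1.8791] [-0.1841 -1.709  -0.3778 -0.8966 -0.8057  2.2383  1.7153  2.08   -1.3292
  0.3895  2.8698 -0.392 ]
well [0.5165 0.0478 0.085 ] dish stacked ray [0.516  0.0456 0.079 ]
loose [ 0.4476 -0.2791  0.007 ]
[0.4915 0.1732 0.5831]
0.81 (239.01721664275468, 300.38593974175035) [ 0.4448 -0.2774  0.01  ]
0.62 (276.6669576604103, 103.55347010039284) [0.522  0.1578 0.01  ]
```

```bash
python3 -m handwheel '[[[0.085,-0.0312,-0.0033,0.02,0],[0.085,-0.0312,-0.0033,0.02,0],[0.085,-0.0312,-0.0033,0.02,0],[0.085,-0.0312,-0.0033,0.02,0],[0.085,-0.0312,-0.0033,0.02,0],[0.085,-0.0312,-0.0033,0.02,0],[0.085,-0.0312,-0.0033,0.02,0],[0.085,-0.0312,-0.0033,0.02,0],[0.085,-0.0312,-0.0033,0.02,0],[0.085,-0.0312,-0.0033,0.02,0],[0.085,-0.0312,-0.0033,0.02,0],[0.085,-0.0312,-0.0033,0.02,0]]]'
python3 -m handwheel '[[[0.085,0,0,0,0],[0.085,0,0,0,0]]]'
python3 - <<'E'
from h import *
np.set_printoptions(precision=4,suppress=True)
s=get_state();print(s["eef_pos"],s["tcp_rot"],s["qpos"])
im=viewer.read_camera("wrist");cv2.imwrite("pics/w2b.png",im)
for d in viewer.pinpoint("wrist","dish_mid"):
    uv=np.array(d["xy"])*[512,384];print(uv,d["confidence"],onz("wrist",uv,.007,s))
for d in viewer.outline_of("wrist","dish_mid"):
    c=max(cv2.findContours(d["mask"].astype(np.uint8),0,1)[0],key=len)
    (x,y),ax,a=cv2.fitEllipse(c);print(d["confidence"],x,y,ax,a,onz("wrist",(x,y),.01,s),onz("wrist",c[c[:,0,0].argmin(),0],.01,s)-onz("wrist",c[c[:,0,0].argmax(),0],.01,s))
print(proj("wrist",np.array(s["eef_pos"])-[0,0,.0],s))
E
```

```text
time: 5.37
eef_pos: [0.4536, -0.2798, 0.2005]
tcp_rot: [0.705, 0.709, 0.0, 0.0]
contact_force: [1.2, 0.0, 0.5]
opening: 0.996
finger_force: 0.0
time: 5.53
eef_pos: [0.453, -0.279, 0.1995]
tcp_rot: [0.706, 0.708, 0.0, -0.002]
contact_force: [0.8, 0.8, 0.1]
opening: 0.997
finger_force: 0.0
[ 0.453  -0.279   0.1995] [ 0.7065  0.7078  0.     -0.002 ] [-0.7429  0.0014  1.9552  0.0002  1.1889 -0.7448]
[256.4096 164.0832] 0.76 [ 0.4479 -0.2775  0.007 ]
0.92 256.0339050292969 164.50918579101562 (60.49125289916992, 60.74635314941406) 110.80301666259766 [ 0.4475 -0.2773  0.01  ] [-0.0705 -0.0013  0.    ]
[260.5208 245.9209]
```

View pics/w2b.png

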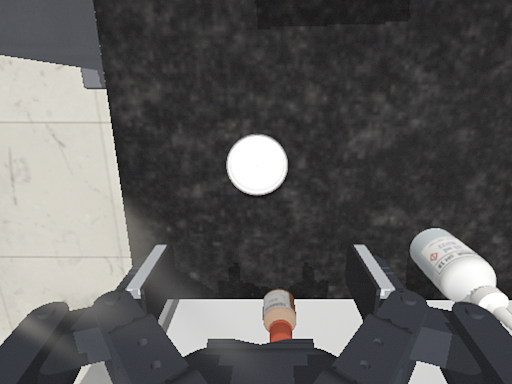

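The loose dish is at pixel (256,164). It measures 70 mm across and sits at (0.448,-0.277). Now I descend and grip.

```bash
python3 -m handwheel '[[[0.085,0.0016,-0.0053,0.03,0],[0.085,0,0,0.035,0],[0.085,0,0,0.035,0],[0.085,0,0,0.035,0],[0.085,0,0,0.035,0],[0.085,0,0,0.0225,0],[0.085,0,0,0.01,0],[0.085,0,0,0,0],[0.085,0,0,0,0]]]' 25
python3 -m handwheel '[[[0.06,0,0,0,0],[0.06,0,0,0,0],[0.06,0,0,0,0],[0.06,0,0,0,0],[0.06,0,0,0,0],[0.06,0,0,0,0]]]' 25
```

```text
time: 6.43
eef_pos: [0.4499, -0.2767, 0.0001]
tcp_rot: [0.705, 0.709, 0.0, 0.001]
contact_force: [0.4, -0.3, -0.3]
opening: 0.997
finger_force: 0.0
time: 6.93
eef_pos: [0.4505, -0.2779, 0.0017]
tcp_rot: [0.705, 0.709, 0.0, 0.002]
contact_force: [-0.5, 1.5, 6.5]
opening: 0.741
finger_force: 26.8
```

```bash
python3 -m handwheel '[[[0.06,0,0,-0.02,0],[0.06,0,0,-0.04,0],[0.06,0,0,-0.04,0],[0.06,0,0,-0.04,0],[0.06,0,0,-0.02,-1.7],[0.06,0.036,0.0074,0,0],[0.06,0.036,0.0074,0,0],[0.06,0.036,0.0074,0,0],[0.06,0.036,0.0074,0,0],[0.06,0.036,0.0074,0,0],[0.06,0.036,0.0074,0,0],[0.06,0.036,0.0074,0,0]]]'
python3 -m handwheel '[[[0.06,0.036,0.0074,0,0],[0.06,0.03,0.0068,0,0],[0.06,0,0,0,0],[0.06,0,0,0,0],[0.06,0,0,0,0]]]'
python3 - <<'E'
from h import *
np.set_printoptions(precision=4,suppress=True)
s=get_state();print(s["eef_pos"],s["tcp_rot"],s["qpos"])
im=viewer.read_camera("wrist");cv2.imwrite("pics/w3b.png",cv2.resize(im,(768,576)))
k="dish_mid"
for d in viewer.pinpoint("wrist",k):
    uv=np.array(d["xy"])*[512,384];print(k,uv,d["confidence"],onz("wrist",uv,s["eef_pos"][2]+.006,s),onz("wrist",uv,.072,s))
print(proj("wrist",[.5165,.0478,.079],s))
E
```

```text
time: 7.93
eef_pos: [0.4923, -0.0214, 0.1603]
tcp_rot: [0.695, 0.719, 0.001, 0.001]
contact_force: [0.6, -0.1, -0.2]
opening: 0.743
finger_force: 27.9
time: 8.35
eef_pos: [0.504, 0.0432, 0.1595]
tcp_rot: [0.695, 0.719, 0.0, 0.001]
contact_force: [0.6, 0.2, 0.3]
opening: 0.743
finger_force: 27.9
[0.504  0.0432 0.1595] [0.6948 0.7192 0.0002 0.0007] [-0.115  -0.0169  2.0513 -0.0006  1.1059 -0.1494]
dish_mid [256.512  248.2176] 0.84 [0.5018 0.0451 0.1655] [ 0.5024 -0.0065  0.072 ]
[276.4171 191.5929]
```

View pics/w3b.png

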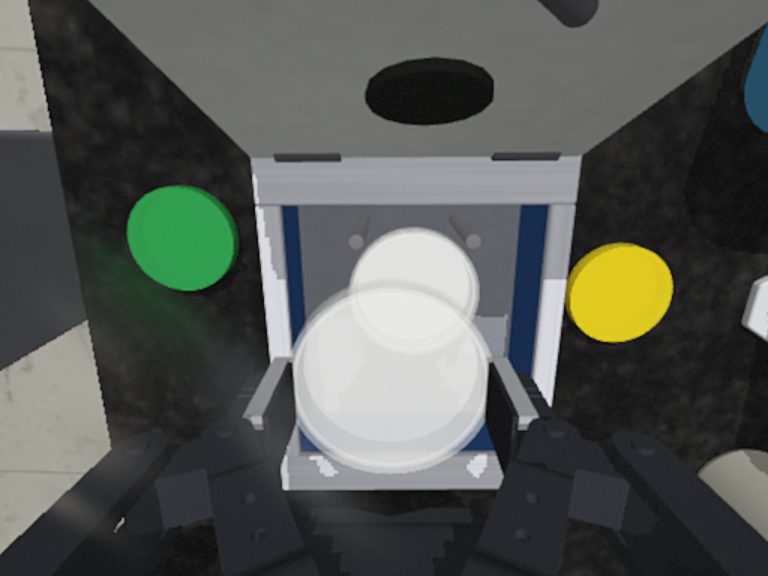

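```bash
python3 - <<'E'
from h import *
np.set_printoptions(precision=4,suppress=True)
s=get_state()
for n,p,z in [("postL",(356,241),.083),("postR",(473,241),.083),("stk",(414.5,290),.078),("hl",(253,157),.085),("hr",(581,157),.085),("fl",(283,489),.085),("fr",(503,487),.085),("held c",(391,376),s["eef_pos"][2]+.012)]:
    print(n,onz("wrist",np.array(p)/1.5,z,s))
E
```

```text
postL [0.4857 0.0718 0.083 ]
postR [0.5439 0.0736 0.083 ]
stk [0.5164 0.0453 0.078 ]
hl [0.4375 0.1105 0.085 ]
hr [0.5903 0.1154 0.085 ]
fl [ 0.4436 -0.0799  0.085 ]
fr [ 0.5747 -0.0742  0.085 ]
held c [0.5038 0.0463 0.1712]
```

```bash
python3 -m handwheel '[[[0.06,-0.0005,0.013,0,0],[0.06,0,0,0,0],[0.06,0,0,0.025,0],[0.06,0,0,0.025,0],[0.06,0,0,0.016,0],[0.06,0,0,0.007,0],[0.06,0,0,0.004,0],[0.06,0,0,0.002,0],[0.06,0,0,0,0],[0.06,0,0,0,0]]]'
```

```text
time: 9.28
eef_pos: [0.518, 0.0431, 0.0811]
tcp_rot: [0.695, 0.719, 0.001, 0.001]
contact_force: [0.0, -0.5, 0.3]
opening: 0.743
finger_force: 27.9
```

```bash
python3 -m handwheel '[[[0.06,0,0,0.0015,0],[0.06,0,0,0,0],[0.075,0,0,0,0],[0.082,0,0,0,0],[0.082,0,0,0,0],[0.082,0,0,0,0]]]'
python3 -m handwheel '[[[0.082,0,0,-0.02,0],[0.082,0,0,-0.03,0],[0.082,0,0,-0.03,0],[0.082,0,0,-0.04,0],[0.082,0,0,-0.04,0],[0.082,-0.02,0,-0.04,0],[0.082,-0.03,0,-0.02,0],[0.082,0,0,0,0],[0.082,0,0,0,0]]]'
python3 - <<'E'
from h import *
np.set_printoptions(precision=4,suppress=True)
s=get_state();print(s["eef_pos"],s["tcp_rot"],s["qpos"])
im=viewer.read_camera("wrist");cv2.imwrite("pics/w4b.png",cv2.resize(im,(768,576)))
for k,z in [("dish_mid",.086),("hatch_edge",.27)]:
  for d in viewer.pinpoint("wrist",k):
    uv=np.array(d["xy"])*[512,384];print(k,uv,d["confidence"],onz("wrist",uv,z,s))
E
```

```text
time: 9.78
eef_pos: [0.5168, 0.0435, 0.0782]
tcp_rot: [0.695, 0.719, -0.0, -0.0]
contact_force: [0.2, 0.0, -0.5]
opening: 0.961
finger_force: 0.0
time: 10.53
eef_pos: [0.5191, -0.0061, 0.2971]
tcp_rot: [0.696, 0.718, 0.001, 0.001]
contact_force: [0.0, 0.2, -1.0]
opening: 0.959
finger_force: 0.0
[ 0.5191 -0.0061  0.2971] [0.6958 0.7183 0.001  0.0012] [-0.2075 -0.1096  1.881   0.0004  1.367  -0.2394]
dish_mid [260.608  117.5808] 0.82 [0.5184 0.0455 0.086 ]
```

View pics/w4b.png

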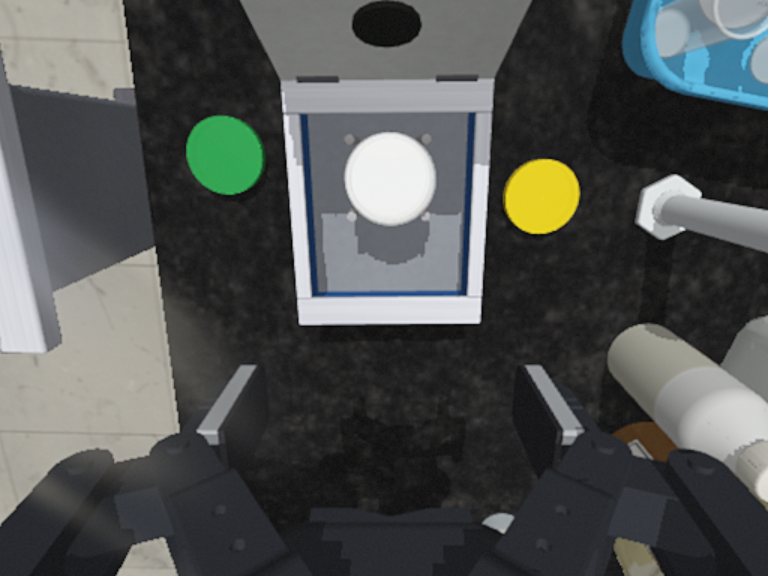

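The dish is seated between the four posts, with its centre at (390,178) and within about 2 mm of the well axis. Next the hatch: I go over it with the fingers shut, off to the +x side of the knob.

```bash
python3 -m handwheel '[[[0,0,0,-0.04,0],[0,0,0,-0.04,0],[0,0.036,0.0067,0,0],[0,0.037,0.0067,0,0],[0,0.037,0.0067,0,0],[0,0.037,0.0067,0,0],[0,0.037,0.0067,0,0],[0,0.037,0.0067,0,0],[0,0.037,0.0067,0,0],[0,0,0,0,0],[0,0,0,0,0]]]'
python3 - <<'E'
from h import *
np.set_printoptions(precision=4,suppress=True)
s=get_state();print(s["eef_pos"],s["tcp_rot"],s["qpos"])
im=viewer.read_camera("wrist");cv2.imwrite("pics/w5b.png",cv2.resize(im,(768,576)))
for k,z in [("knob_grip",.22),("hatch_edge",.27)]:
  for d in viewer.pinpoint("wrist",k):
    uv=np.array(d["xy"])*[512,384];print(k,uv,d["confidence"],onz("wrist",uv,z,s))
E
```

```text
time: 11.6
eef_pos: [0.5554, 0.2568, 0.3725]
tcp_rot: [0.693, 0.721, -0.002, -0.001]
contact_force: [0.2, -0.2, 0.5]
opening: 0.001
finger_force: 0.0
[0.5554 0.2568 0.3725] [ 0.6932  0.7207 -0.0023 -0.0013] [ 0.2674  0.0793  1.5607 -0.0001  1.5068  0.2286]
knob_grip [217.3952 234.2016] 0.73 [0.5102 0.1864 0.22  ]
hatch_edge [209.7152 265.8816] 0.57 [0.5101 0.1782 0.27  ]
```

View pics/w5b.png

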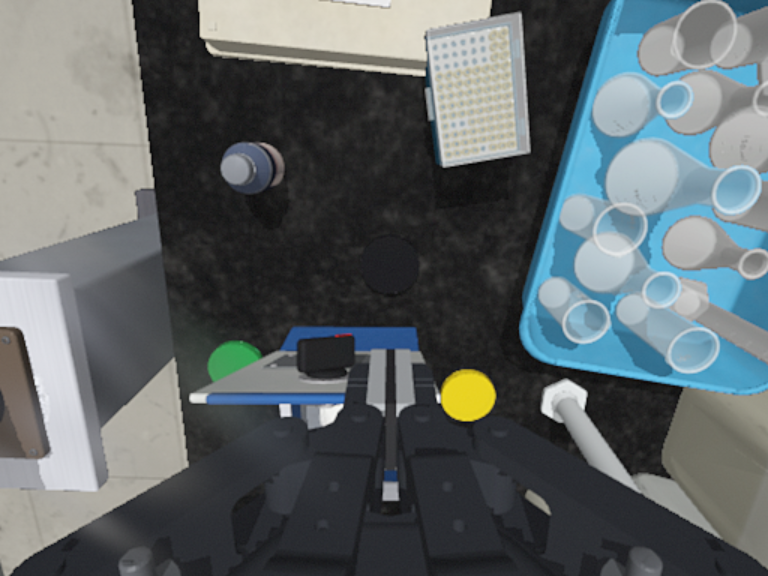

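The wing at (326,355) has its red mark showing at (343,337). The hatch edge is at row 398, and the fingers are behind it and clear of the wing. Now I descend and push the hatch over along its arc.

```bash
python3 -m handwheel '[[[0,0,0,0.0375,0],[0,0,0,0.0375,0],[0,0,0,0.0375,0],[0,-0.021,-0.001,0,0],[0,-0.021,-0.001,0,0],[0,-0.021,-0.001,0,0],[0,-0.021,-0.001,0,0],[0,-0.021,-0.001,0,0],[0,-0.021,-0.001,0,0]]]'
python3 -m handwheel '[[[0,-0.016,-0.0006,0.0025,0],[0,-0.016,-0.0006,0.0025,0],[0,-0.016,-0.0006,0.0025,0],[0,-0.016,-0.0006,0.0025,0],[0,-0.0153,-0.0006,0.008,0],[0,-0.0153,-0.0006,0.008,0],[0,-0.0153,-0.0006,0.008,0]]]'
python3 -m handwheel '[[[0,-0.0123,-0.0006,0.0123,0],[0,-0.0123,-0.0006,0.0123,0],[0,-0.0123,-0.0006,0.0123,0],[0,-0.008,-0.0003,0.0153,0],[0,-0.008,-0.0003,0.0153,0],[0,-0.008,-0.0003,0.0153,0]]]'
```

```text
time: 12.5
eef_pos: [0.555, 0.1263, 0.2638]
tcp_rot: [0.696, 0.718, 0.001, 0.0]
contact_force: [0.8, 1.7, -0.2]
opening: -0.003
finger_force: 0.7
time: 13.08
eef_pos: [0.5541, 0.0163, 0.2292]
tcp_rot: [0.696, 0.718, 0.001, 0.0]
contact_force: [1.0, 1.1, -0.2]
opening: 0.004
finger_force: 0.3
time: 13.58
eef_pos: [0.5532, -0.0439, 0.1445]
tcp_rot: [0.695, 0.719, -0.0, -0.0]
contact_force: [-0.3, 0.1, 0.3]
opening: 0.003
finger_force: 0.0
```

```bash
python3 -m handwheel '[[[0,0,0,-0.037,0],[0,0,0,-0.037,0],[0,0.004,-0.017,-0.037,0],[0,0.004,-0.017,-0.037,0],[0,0,0,0,0],[0,0,0,0,0]]]'
python3 - <<'E'
from h import *
np.set_printoptions(precision=4,suppress=True)
s=get_state();print(s["eef_pos"],s["tcp_rot"],s["qpos"])
im=viewer.read_camera("wrist");cv2.imwrite("pics/w6.png",im);cv2.imwrite("pics/w6b.png",cv2.resize(im,(768,576)))
for k,z in [("knob_grip",.13),("hatch_edge",.14)]:
  for d in viewer.pinpoint("wrist",k):
    uv=np.array(d["xy"])*[512,384];print(k,uv,d["confidence"],onz("wrist",uv,z,s))
E
```

```text
time: 14.08
eef_pos: [0.5203, -0.0366, 0.2969]
tcp_rot: [0.695, 0.719, 0.001, 0.003]
contact_force: [0.7, 0.3, 0.0]
opening: 0.001
finger_force: 0.0
[ 0.5203 -0.0366  0.2969] [0.695  0.719  0.0014 0.0027] [-0.2649 -0.1054  1.8775 -0.0001  1.3635 -0.2988]
knob_grip [258.816  164.6976] 0.87 [ 0.5193 -0.0309  0.13  ]
hatch_edge [259.9936 213.1968] 0.84 [ 0.5223 -0.0822  0.14  ]
```

View pics/w6b.png

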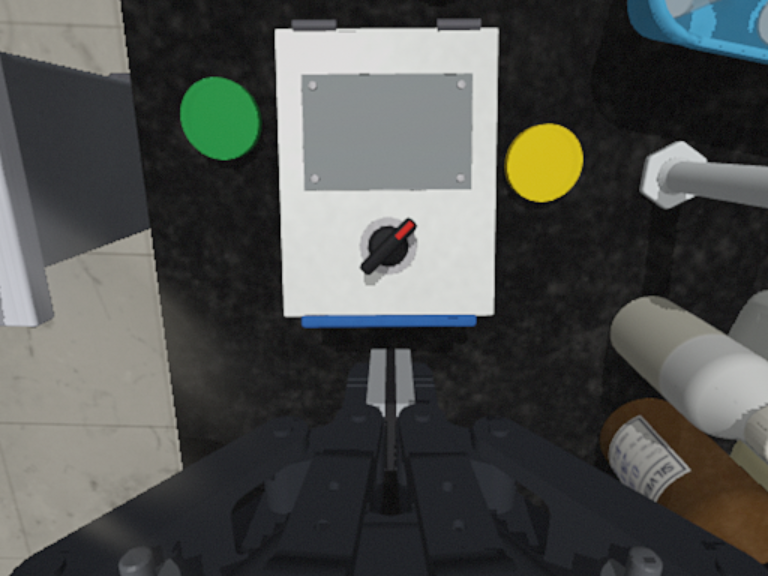

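The hatch is nearly shut at about 0.2 rad. The knob is at (388,246), with its red end at (412,223) and black end at (365,268). Next I work out the wing heading and the hatch angle.

```bash
python3 - <<'E'
from h import *
from scipy.optimize import least_squares
np.set_printoptions(precision=4,suppress=True)
s=get_state()
obs=[((277,29),-.078,0),((498,28),.078,0),((283,316),-.078,.203),((495,314),.078,.203)]
def P(q,x,L,n=.006):
    a=q[3];y=.095-L*np.cos(a)+n*np.sin(a);z=.085+L*np.sin(a)+n*np.cos(a)
    c,t=np.cos(q[2]),np.sin(q[2]);return np.array([q[0]+c*x-t*y,q[1]+t*x+c*y,z])
f=lambda q:np.ravel([proj("wrist",P(q,x,L),s)-np.array(uv)/1.5 for uv,x,L in obs])
o=least_squares(f,[.517,.02,.036,.2]);q=o.x;print(q,o.fun)
g=P(q,0,.15,.026);print("knob_grip",g);print("if shut",P([*q[:3],0],0,.15,.026))
r=least_squares(lambda v:np.ravel([proj("wrist",P(q,v[0]+h*.024*np.sin(v[2]),.15+v[1]-h*.024*np.cos(v[2]),.036),s)-np.array(uv)/1.5 for h,uv in((1,(412,223)),(-1,(365,268)))]),[0,0,.8])
print("knob off x,L, angle",r.x,r.fun,"wing heading deg",90+np.degrees(q[2]-r.x[2]))
E
```

```text
[0.5145 0.0198 0.0391 0.1504] [-2.6783 -0.891   2.6008 -1.4175  1.6802  1.2627 -1.6109  2.0741]
knob_grip [ 0.5164 -0.0296  0.1332]
if shut [ 0.5166 -0.0352  0.111 ]
knob off x,L, angle [ 0.0001 -0.0031  0.8132] [ 1.6495 -1.5466 -1.6819  1.6343] wing heading deg 45.648320217169605
```

```bash
python3 -m handwheel '[[[0.035,0,0,0,-7.04],[0.035,0,0,0,-7.04],[0.035,0,0,0,-7.04],[0.035,0,0,0,-7.04],[0.035,0,0,0,-7.04],[0.035,0,0,0,-7.04],[0.035,0,0,0,-7.04],[0.035,0,0,0,-7.04],[0.035,0,0,0,-7.04],[0.035,0,0,0,-7.04]]]'
python3 -m handwheel '[[[0.035,0,0,0,-7.04],[0.035,0,0,0,-7.04],[0.035,0,0,0,-7.04],[0.035,0,0,0,-7.04],[0.035,0,0,0,-7.04],[0.035,0,0,0,-7.04],[0.035,0,0,0,-7.04],[0.035,0,0,0,-7.04],[0.035,0,0,0,-7.04],[0.035,0,0,0,0],[0.035,0,0,0,0]]]'
python3 - <<'E'
from h import *
np.set_printoptions(precision=4,suppress=True)
s=get_state();print(s["eef_pos"],s["tcp_rot"],s["qpos"],s["opening"])
Rm=R.from_quat(s["tcp_rot"]).as_matrix();print(Rm)
im=viewer.read_camera("wrist");cv2.imwrite("pics/w7b.png",cv2.resize(im,(768,576)))
for k,z in [("knob_grip",.133),("hatch_edge",.12)]:
  for d in viewer.pinpoint("wrist",k):
    uv=np.array(d["xy"])*[512,384];print(k,uv,d["confidence"],onz("wrist",uv,z,s))
E
```

```text
time: 15.07
eef_pos: [0.519, -0.036, 0.2912]
tcp_rot: [0.15, 0.989, 0.0, -0.003]
contact_force: [0.1, -0.1, -0.3]
opening: 0.406
finger_force: 0.0
time: 15.98
eef_pos: [0.5191, -0.036, 0.292]
tcp_rot: [-0.387, 0.922, 0.001, -0.002]
contact_force: [0.1, 0.8, 0.5]
opening: 0.41
finger_force: 0.0
[ 0.5191 -0.036   0.292 ] [-0.387   0.9221  0.0012 -0.0015] [-0.2643 -0.0998  1.881  -0.      1.3642 -2.6297] 0.40957877087547667
[[-0.7005 -0.7136 -0.0037]
 [-0.7136  0.7005  0.001 ]
 [ 0.0019  0.0034 -1.    ]]
knob_grip [265.8816 182.2848] 0.83 [ 0.5205 -0.0259  0.133 ]
hatch_edge [228.7104 144.8064] 0.79 [ 0.5222 -0.0801  0.12  ]
```

View pics/w7b.png

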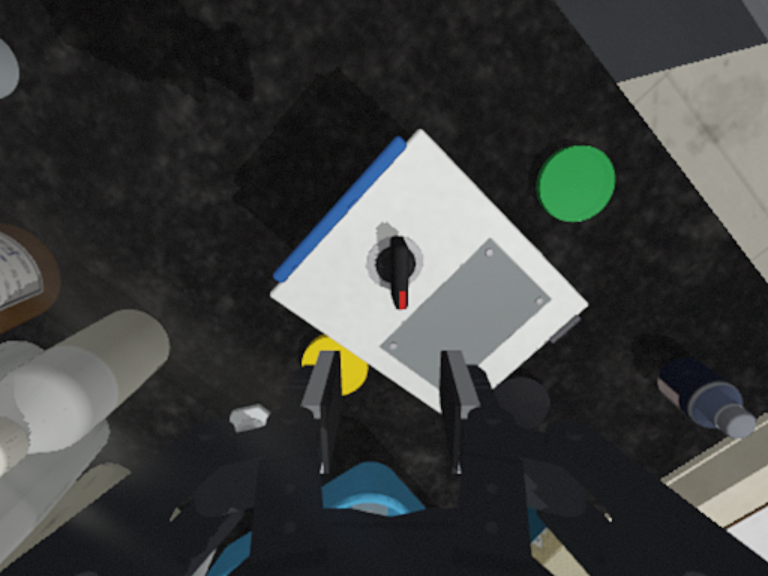

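The wing lies along the tool's x, running from (399,238) to (402,306). It is well aligned, and averaging the two views puts it at about (0.520,-0.029). I descend astride it with a narrow opening.

```bash
python3 -m handwheel '[[[0.028,-0.0043,0.0028,0.03,0],[0.028,0,0,0.035,0],[0.028,0,0,0.035,0],[0.028,0,0,0.035,0],[0.028,0,0,0.017,0],[0.028,0,0,0.006,0],[0.028,0,0,0,0]]]'
python3 -m handwheel '[[[0.028,0,0,0.004,0],[0.028,0,0,0.004,0],[0.028,0,0,0,0]]]'
```

```text
time: 16.72
eef_pos: [0.5194, -0.0307, 0.1343]
tcp_rot: [-0.388, 0.922, 0.001, -0.002]
contact_force: [-0.0, -0.5, 0.1]
opening: 0.328
finger_force: 0.0
time: 16.97
eef_pos: [0.5213, -0.0312, 0.1293]
tcp_rot: [-0.388, 0.922, -0.001, 0.001]
contact_force: [-0.8, 0.0, 0.0]
opening: 0.327
finger_force: 0.0
```

```bash
python3 -m handwheel '[[[0.026,0.0004,-0.0004,0.004,0],[0.026,0.0004,-0.0004,0.004,0],[0.026,0.0004,-0.0004,0.004,0],[0.026,0,0,0,0]]]'
python3 -m handwheel '[[[0.026,0.0005,-0.0006,0.004,0],[0.026,0.0005,-0.0006,0.004,0],[0.026,0.0005,-0.0006,0.003,0],[0.026,0,0,0,0]]]'
```

```text
time: 17.3
eef_pos: [0.5209, -0.0328, 0.1163]
tcp_rot: [-0.388, 0.922, -0.0, 0.0]
contact_force: [0.9, -0.6, 2.1]
opening: 0.305
finger_force: 1.2
time: 17.63
eef_pos: [0.5207, -0.0349, 0.1045]
tcp_rot: [-0.388, 0.922, 0.0, -0.0]
contact_force: [1.1, 0.5, 2.6]
opening: 0.305
finger_force: 0.8
```

```bash
python3 -m handwheel '[[[0.026,0.0003,-0.0003,0.004,0],[0.026,0.0003,-0.0003,0.003,0],[0.026,0,0,0,0],[0.026,0,0,0,0]]]'
python3 -m handwheel '[[[0.026,0,0,0.002,0],[0.026,0,0,0.002,0],[0.026,0,0,0,0],[0.026,0,0,0,0]]]'
```

```text
time: 17.97
eef_pos: [0.5206, -0.0357, 0.0977]
tcp_rot: [-0.388, 0.921, 0.0, -0.0]
contact_force: [0.6, 0.6, 1.8]
opening: 0.309
finger_force: 0.7
time: 18.3
eef_pos: [0.521, -0.0358, 0.0964]
tcp_rot: [-0.389, 0.921, 0.0, -0.0]
contact_force: [-4.9, 1.6, 14.1]
opening: 0.302
finger_force: 7.1
```

```bash
python3 -m handwheel '[[[0.004,0,0,0,0],[0.004,0,0,0,0],[0.004,0,0,0,0],[0.004,0,0,0,0]]]' 40
python3 - <<'E'
from plant import get_state
s=get_state();print(s["eef_pos"],s["contact_force"],s["wrist_torque"],s["opening"]*.0854)
E
```

```text
time: 18.63
eef_pos: [0.5206, -0.0344, 0.0979]
tcp_rot: [-0.388, 0.921, 0.002, -0.001]
contact_force: [-11.5, 6.2, 22.5]
opening: 0.11
finger_force: 73.7
[ 0.52060854 -0.03444567  0.09794617] [-11.46528242   6.19941079  22.50236012] [ 1.01893141  1.57911996 -0.01823679] 0.009383103150041632
```

```bash
python3 -m handwheel '[[[0.004,0,0.002,-0.0018,0],[0.004,0,0,0,0],[0.004,0,0,0,0]]]'
```

```text
time: 18.88
eef_pos: [0.5204, -0.0343, 0.0981]
tcp_rot: [-0.389, 0.921, -0.001, 0.001]
contact_force: [-2.8, 1.8, 11.5]
opening: 0.106
finger_force: 72.6
```

```bash
python3 -m handwheel '[[[0.004,0,0,0,6],[0.004,0,0,0,6],[0.004,0,0,0,6],[0.004,0,0,0,6],[0.004,0,0,0,6],[0.004,0,0,0,0]]]'
python3 -m handwheel '[[[0.004,0,0,0,6],[0.004,0,0,0,6],[0.004,0,0,0,6],[0.004,0,0,0,0]]]'
```

```text
time: 19.38
eef_pos: [0.5206, -0.0348, 0.0981]
tcp_rot: [-0.135, 0.991, -0.001, 0.001]
contact_force: [-2.7, 0.9, 10.0]
opening: 0.106
finger_force: 72.4
time: 19.72
eef_pos: [0.5206, -0.0351, 0.0981]
tcp_rot: [0.021, 1.0, -0.001, 0.001]
contact_force: [-2.1, 0.8, 10.7]
opening: 0.106
finger_force: 72.4
```

```bash
python3 -m handwheel '[[[0.004,0,0,0,6],[0.004,0,0,0,6],[0.004,0,0,0,6],[0.004,0,0,0,6],[0.004,0,0,0,6],[0.004,0,0,0,6],[0.004,0,0,0,0]]]'
python3 -m handwheel '[[[0.004,0,0,0,6],[0.004,0,0,0,6],[0.004,0,0,0,6],[0.004,0,0,0,6],[0.004,0,0,0,6],[0.004,0,0,0,6],[0.004,0,0,0,0],[0.004,0,0,0,0]]]'
python3 - <<'E'
from plant import get_state
s=get_state();print(s["wrist_torque"],s["qpos"])
E
```

```text
time: 20.3
eef_pos: [0.5203, -0.0356, 0.0981]
tcp_rot: [0.329, 0.944, -0.001, 0.001]
contact_force: [-2.3, -2.0, 11.4]
opening: 0.103
finger_force: 72.4
time: 20.97
eef_pos: [0.5198, -0.0358, 0.0981]
tcp_rot: [0.603, 0.797, -0.001, 0.001]
contact_force: [-3.6, -2.5, 12.2]
opening: 0.107
finger_force: 72.6
[-0.56426509  0.92169316 -0.06480449] [-0.2621183   0.10273917  2.05356601 -0.00381247  0.98487091 -0.53514954]
```

```bash
python3 -m handwheel '[[[0.004,0,0,0,5],[0.004,0,0,0,5],[0.004,0,0,0,4],[0.004,0,0,0,3],[0.004,0,0,0,0],[0.004,0,0,0,0],[0.004,0,0,0,0],[0.004,0,0,0,0]]]'
python3 - <<'E'
from plant import get_state
s=get_state();print(s["wrist_torque"],s["tcp_rot"],s["qpos"])
E
```

```text
time: 21.63
eef_pos: [0.5197, -0.0359, 0.0982]
tcp_rot: [0.713, 0.701, -0.002, 0.001]
contact_force: [-5.0, -3.4, 13.0]
opening: 0.116
finger_force: 62.5
[-0.47171545  0.83257159  0.87192828] [ 0.7128317   0.70133128 -0.00186632  0.00138513] [-0.26168331  0.10249738  2.05358402 -0.00554664  0.98502365 -0.24235373]
```

```bash
python3 -m handwheel '[[[0.004,0,0,0,-3],[0.004,0,0,0,0],[0.03,0,0,0,0],[0.03,0,0,0,0],[0.03,0,0,0,0],[0.03,0,0,-0.01,0],[0.03,0,0,-0.03,0],[0.03,0,0,-0.04,0],[0.03,0,0,-0.04,0],[0.03,0,0,-0.04,0],[0.03,0,0,-0.04,0],[0.03,0,0,0,0]]]'
python3 - <<'E'
from h import *
s=get_state();print(s["eef_pos"])
im=viewer.read_camera("wrist");cv2.imwrite("pics/w8b.png",cv2.resize(im,(768,576)))
E
```

```text
time: 22.63
eef_pos: [0.5224, -0.0351, 0.3063]
tcp_rot: [0.696, 0.718, 0.004, 0.007]
contact_force: [0.3, -0.1, 2.2]
opening: 0.351
finger_force: 0.0
[ 0.52243421 -0.03509381  0.30629479]
```

View pics/w8b.png

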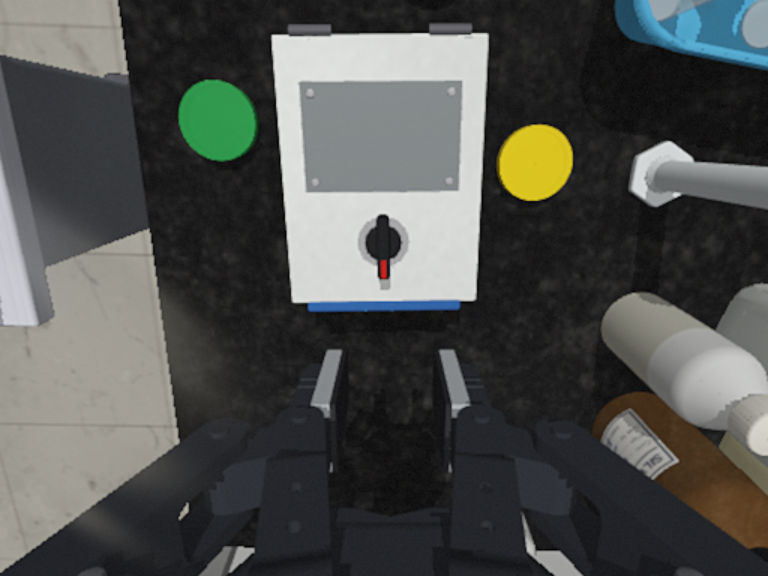

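The red mark now points to -y, at (384,270). The hatch's near edge at row 300 is narrower than before, so it has stayed down. A quick numeric check before I hand in.

```bash
python3 - <<'E'
from h import *
from scipy.optimize import least_squares
s=get_state()
obs=[((273,35),-.078,0),((488,34),.078,0),((292,302),-.078,.203),((476,300),.078,.203)]
def P(q,x,L,n=.006):
    a=q[3];y=.095-L*np.cos(a)+n*np.sin(a);z=.085+L*np.sin(a)+n*np.cos(a)
    c,t=np.cos(q[2]),np.sin(q[2]);return np.array([q[0]+c*x-t*y,q[1]+t*x+c*y,z])
o=least_squares(lambda q:np.ravel([proj("wrist",P(q,x,L),s)-np.array(uv)/1.5 for uv,x,L in obs]),[.517,.02,.036,.1]);print(o.x)
E
```

```text
[ 0.51523125  0.01880279  0.03696958 -0.03604721]
```

```bash
python3 -c "
from plant import sign_off;print(sign_off())"
```

```text
the job is handed in; nothing more can be done
None
```

I loaded the dish, shut the hatch, turned the knob to its stop and handed the job in at about 22.7 s. The last picture showed the hatch still down after I let go; no verdict came back.

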